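# Load the long bench peg in the drilling ramp

### The job

Two bench pegs, a long one and a short one, lie at the bottom of the two sloped gutters of the drilling ramp. With the fingertips push the long peg up its gutter, over the crest and home into the hollow against the stop so that it does not roll back, and then push the wooden keeper on that gutter's outer wall inwards, as far as it goes, to bar the way behind the peg. Only push: nothing is to be lifted. Leave the short peg, the other keeper and everything else on the bench as they are.

Things in the scene. Friction and masses are not known exactly. Their poses are not given: they have to be found in the camera images.
- slope: tilted aluminium-floored double gutter of the drilling ramp, fixed to the bench. Origin on the gutter floor, midway between the gutters; x up the slope (7 deg above level), y to the left looking uphill, z square to the floor. Gutters centred at y = +42 and -42 mm, 70 mm wide; walls (middle 14 mm thick, outer 12 mm, centred at y +-83 mm) rise 14 mm above the floor, from x = -91 mm to the stop
- lip (a point): middle of the foot of the low lip across the bottom of both gutters: uphill face at x = -79 mm of the slope's frame, 6 mm thick, 4 mm high; a peg not pushed over the crest rolls back down to it
- crest (a point): the crest, where the flat floor ends, x = 40 mm of the slope's frame. Beyond it the floor falls 18 deg away from the slope's plane (11 deg below level) into the hollow, so a peg pushed past it rolls to the stop by itself and stays
- stop (a point): middle of the top edge of the stop's face: a dark block across the upper end of both gutters, face at x = 73 mm and top at z = 28 mm in the slope's frame. A peg home against it in the hollow has its axis at x = 59 mm, z = 8.4 mm of that frame
- peg_long: the long bench peg: plain wooden dowel 28 mm across and 64 mm long (about 30 g), lying across one of the two gutters (either one) at its bottom lip, free to roll. Origin at its centre, y along its axis; it starts with its axis at x = -69 mm, z = 14 mm in the slope's frame
- peg_short: the short bench peg: the same dowel but 40 mm long (about 20 g), lying at the bottom of the other gutter; leave it there. Origin at its centre, y along its axis
- keeper_left (a joint): left gutter's (+y) keeper, a dark wooden bar. Rad: at 0 it points down the slope, splayed 0.5 rad outwards of the outer wall; 0.5 is along the wall; grows as it swings inwards over the gutter, to its end stop 2.07, straight across, just behind a peg that is home. Starts at 0 to 0.35; turns with under 1 N at the tip and stays where left
- keeper_left_pin (a point): pivot pin of the left keeper, in the outer wall at x = 38.5, y = +83 mm of the slope's frame, 19 mm above the floor; axis along the slope's z. The bar reaches 52 mm from the pin, is 10 mm wide and 8 mm thick, and lies 15 to 23 mm above the gutter floor
- keeper_left_tip (a point): the free end of the left keeper bar, 52 mm from its pin, at mid-thickness
- keeper_right (a joint): right gutter's (-y) keeper, a dark wooden bar. Rad: at 0 it points down the slope, splayed 0.5 rad outwards of the outer wall; 0.5 is along the wall; grows as it swings inwards over the gutter, to its end stop 2.07, straight across, just behind a peg that is home. Starts at 0 to 0.35; turns with under 1 N at the tip and stays where left
- keeper_right_pin (a point): pivot pin of the right keeper, in the outer wall at x = 38.5, y = -83 mm of the slope's frame, 19 mm above the floor; axis along the slope's z. The bar reaches 52 mm from the pin, is 10 mm wide and 8 mm thick, and lies 15 to 23 mm above the gutter floor
- keeper_right_tip (a point): the free end of the right keeper bar, 52 mm from its pin, at mid-thickness
- stand_peg_a: one of the two bench pegs standing near the ramp, 28 mm across and 70 mm tall; behind the stop; leave it alone
- stand_peg_b: the other standing bench peg, beside the ramp's left side; leave it alone
- glue: white glue bottle, 52 mm across, 120 mm tall, standing behind the stop; leave it alone
- offcut: wood offcut 100 x 22 x 18 mm lying beside the ramp's right side; leave it alone
- knife: bench knife with a black handle, about 215 mm long, at the left; leave it alone
- plane: small block plane, 140 x 45 mm, at the right; leave it alone
- jar: white cup, 72 mm across, 90 mm tall, at the right; leave it alone
Not all that is in view belongs to the job. What is shaped like the peg_long but orange or yellow is not meant.

How it is judged:
By the outcome, as a careful person would: the job done as asked, in the order asked, and still so for the second after the job is handed in, with the robot touching nothing.
It also fails if it takes over 43 s, if anything falls off the work surface, if the arm or the gripper's body presses on something with over 40 N, if the wrist force passes 120 N, or if a joint passes its speed limit or range.

### The arm

A 6-joint arm with a two-finger parallel gripper is mounted at the origin on the work surface. World frame = base frame: x ahead of the robot, y to its left, z up, the work surface at z = 0. Lengths are in mm, angles in degrees, forces in N, time in s.
With the tool pointing down it reaches from about 350 to 725 mm from the base axis. Payload 4.3 kg.
Tool frame: the origin (TCP) lies at the very end of the fingers, on their centre line; the grasp point (between the pads) lies 19 mm behind it (manip.grip_point_offset is the distance from the TCP to the grasp point, in mm); z points along the fingers, y is the line along which they close (so a half turn about z gives the same grasp; the last joint's range is limited). The gripper opens to 85 mm and grips with 20 to 120 N. Pads are 22 mm wide; open, the fingers measure 114 mm over their backs; the gripper's body (76 mm by 85 mm) begins 54 mm behind the grasp point. The pads swing forward as they close: fully open they stand 13 mm farther back than shut.
Start: joints at [-81.148, 21.618, 4.641, 73.018, 0, 83.68], TCP at [150.496, -554.993, 231.329] pointing down, gripper open.
Joint ranges: [-156.06, 156.06], [-48.1, 94.91], [-58.44, 69.94], [-101.28, 121.22], [-78.64, 73.56], [-180, 180]. Speed limits (degrees/s): [147.25, 147.25, 180, 180, 180, 180].

### API

Orientations are given as a 3x3 rotation matrix whose columns are the frame's x, y, z axes.
In Python, from station import manip, vision gives the robot as it stands.
- The arm moves only by the shell command python3 -m pendant 'ROWS'. ROWS is JSON, a list of rows, each an object of numbers: "tx", "ty", "tz": the shift along the world's x, y, z scaled (see below); "yaw": the turn about the world's z scaled (see below); "grip": the closure, from -1 (fully open) to 1 (shut). In form: [{"tx": .., "ty": .., "tz": .., "yaw": .., "grip": ..}, ...]. A call has 1 to 10 rows; each row is the pose to reach, as a shift and turn from the pose commanded when the call began, turning the shorter way round; what a row does not reach only later rows make up. The controller multiplies each number of a shift by 15 cm and each number of a turn by 180 degrees. A row lasts 1/12 s, in which the tool goes at most 41.7 mm and 7.16 degrees, less where a joint would pass 70% of its speed; a pose out of reach is approached as far as the arm can. A call with a number of a shift or a turn outside -1 to 1 is refused whole. A call with a gripper value outside its range is refused whole. The fingers move at their own pace and stop on an object; the grip force is fixed at half the most. Time passes only in rows, so rows that repeat a pose let the fingers close. It gives the time, the measured TCP pose, the force, the opening and the grip force at its end, in the units of the state.
- manip.sense(): the state, without advancing time (a new reading comes with each control period).
- vision.grab_frame(name): name is "side" or "top" or "wrist"; returns (picture, depth): 480x640x3 uint8, red, green, blue; 480x640 float32, mm along the optical axis (not along the pixel's ray), 0 where there is no reading.
- vision.camera_info(name): a dict with "vertical_fov" (degrees; the focal length in pixels is half the picture's height over the tangent of half this angle, whatever the lens; pixels are square), "cx", "cy" (the principal point, pixels), "dist_coeffs" ([k1, k2, p1, p2, k3] as OpenCV has them; the pictures are not rectified), "cam_to_world" (4x4, takes a point from camera to world coordinates). Camera axes: x right, y down, z forward; pixel columns grow to the right and rows downward; lengths in mm; the calibration is good to about 2 mm. A picture is of the moment at which its call begins: read the wrist's pose just before it. camera_info takes no time and is no camera call; for the wrist camera it gives the pose at the moment of the call.
- manip.close_job(): hands the job in; it is judged then, once.
The state is a dict: "time_s": time; "q": joint angles; "joint_velocities": joint speeds; "effort": joint torques, N m; "eef_pos": TCP position; "ee_rot": TCP orientation; "force": force on the tool from outside, world axes, zero at the start; "ft_torque": the same for the moment, N m; "finger_gap": finger opening in mm; "grasp_force": force on a finger pad.
Only numpy, scipy, OpenCV 4.12 (cv2) and the standard library are available. Lean on these libraries where they do the work, as an engineer would, in place of code of your own. Each camera call takes 0.05 s, during which the arm holds its last target. There are 200 camera calls.

## Working session

There is one attempt and no reset: what is moved stays moved. The work goes in short steps, Python scripts to look and compute and a shell command to move; the robot and the scene stay as the last step left them, time stands still between calls to the robot, and variables do not carry over. Pictures are saved under pics/ and viewed, at most 10 in all, crops included, and the job is handed in when it is done.

```bash
mkdir -p pics; cat > h.py <<'E'
import numpy as np, cv2
from station import manip, vision
def grab(n):
    i=vision.camera_info(n); p,d=vision.grab_frame(n); return i,p,d
def K(i):
    f=240/np.tan(np.radians(i["vertical_fov"])/2); return np.array([[f,0,i["cx"]],[0,f,i["cy"]],[0,0,1.]])
def cloud(i,d):
    v,u=np.mgrid[0:480,0:640]; uv=np.stack([u,v],-1).reshape(-1,1,2).astype(np.float64)
    n=cv2.undistortPoints(uv,K(i),np.array(i["dist_coeffs"],float)).reshape(480,640,2)
    P=np.dstack([n*d[...,None],d]); T=np.array(i["cam_to_world"]); W=P@T[:3,:3].T+T[:3,3]; W[d<=0]=np.nan; return W
def proj(i,X):
    T=np.linalg.inv(np.array(i["cam_to_world"])); 
    return cv2.projectPoints(np.atleast_2d(X).astype(float),cv2.Rodrigues(T[:3,:3])[0],T[:3,3],K(i),np.array(i["dist_coeffs"],float))[0].reshape(-1,2)
def save(n,p): cv2.imwrite(n,p[...,::-1])
E
python3 - <<'E'
from h import *
for n in("top","side"):
    i,p,d=grab(n); save(f"pics/{n}0.png",p); np.savez(f"{n}0.npz",W=cloud(i,d),p=p); print(n,i)
E
```

```text
top {'vertical_fov': 44.40024672528178, 'cx': 317.09678607649784, 'cy': 241.34721775077705, 'dist_coeffs': array([0.01567412, 0.        , 0.        , 0.        , 0.        ]), 'cam_to_world': array([[ 2.07826634e-02, -9.79446211e-01,  2.00632001e-01,
         2.52998366e+02],
       [-9.99782291e-01, -2.07327969e-02,  2.34997153e-03,
        -3.53292748e+01],
       [ 1.85799181e-03, -2.00637160e-01, -9.79663860e-01,
         1.50331709e+03],
       [ 0.00000000e+00,  0.00000000e+00,  0.00000000e+00,
         1.00000000e+00]])}
side {'vertical_fov': 55.87951263803903, 'cx': 323.7238506993562, 'cy': 240.68103471447967, 'dist_coeffs': array([0.02388169, 0.        , 0.        , 0.        , 0.        ]), 'cam_to_world': array([[-8.46693121e-01, -2.42564459e-01,  4.73574959e-01,
        -7.54391033e+01],
       [-5.31509014e-01,  4.26851380e-01, -7.31639301e-01,
         9.90624009e+02],
       [-2.46764331e-02, -8.71183323e-01, -4.90337324e-01,
         7.45216680e+02],
       [ 0.00000000e+00,  0.00000000e+00,  0.00000000e+00,
         1.00000000e+00]])}
```

View pics/top0.png

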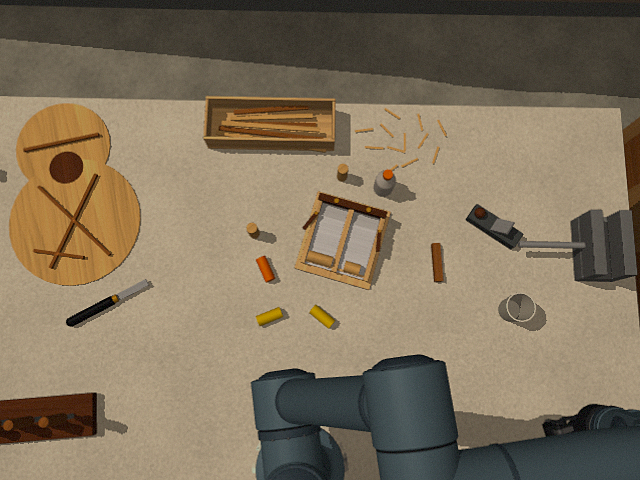

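View pics/side0.png

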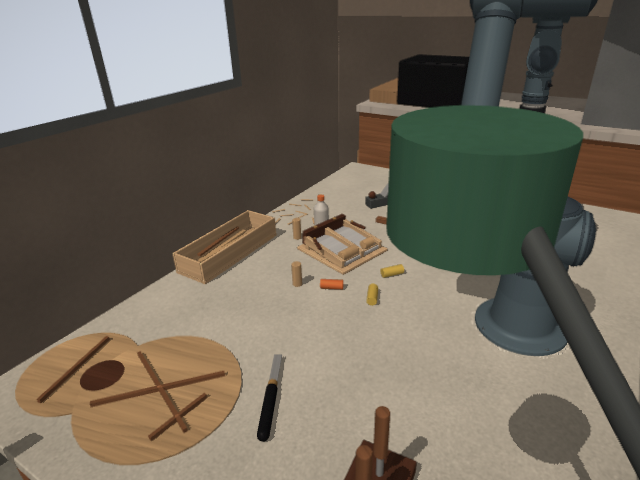

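The ramp is centred near (345,238). The dowels at its lip are at (320,259), left, which looks longer, and (353,268), right. The orange one (265,268) and the yellow ones (270,316), (322,316) lie outside the ramp and aren't meant. I'll check with an enlarged crop.

```bash
python3 - <<'E'
from h import *
z=np.load("top0.npz"); W=z["W"]; p=z["p"]
c=cv2.resize(p[180:300,280:410],None,fx=6,fy=5,interpolation=cv2.INTER_CUBIC); c=cv2.resize(p[180:300,280:410],None,fx=5,fy=5,interpolation=cv2.INTER_CUBIC); save("pics/crop1.png",c)
for u,v in [(320,259),(353,268),(333,250),(363,250),(300,267),(372,286),(317,195),(388,212),(352,204),(345,240)]: print(u,v,W[v,u].round(1))
E
```

```text
320 259 [506.1 -40.1  47.2]
353 268 [ 485.4 -123.3   44.7]
333 250 [532.9 -72.8  30.9]
363 250 [ 535.2 -149.5   27.5]
300 267 [490.7  10.8   9.5]
372 286 [ 446.6 -175.     1.7]
317 195 [682.2 -28.9  14.3]
388 212 [ 641.1 -215.7   10.4]
352 204 [ 643.7 -117.7   72.7]
345 240 [ 556.5 -102.4   45.8]
```

View pics/crop1.png

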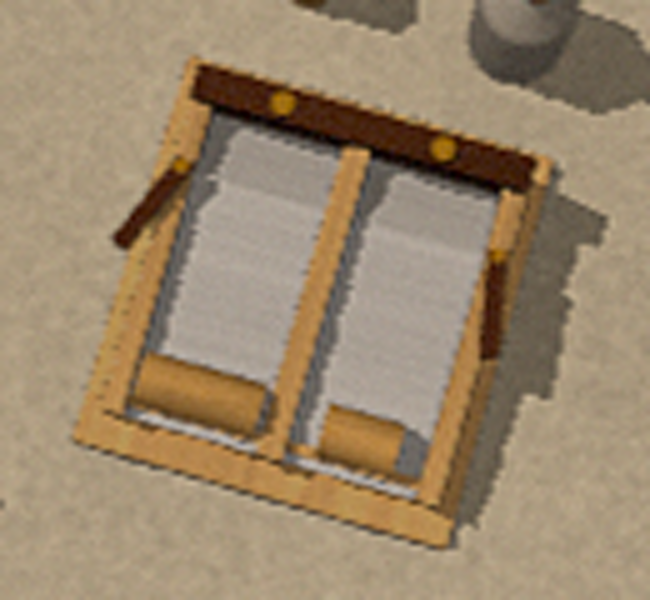

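The crop confirms it. The left gutter's dowel at crop (200,393) spans the gutter, so it is the long peg. The right one at (362,438) is shorter. The left keeper's pin is at (181,165) and its tip at (122,242); the right keeper's pin is at (497,256).

```bash
cat >> h.py <<'E'
from scipy.optimize import least_squares
from scipy.spatial.transform import Rotation as R
def frame(q): # x,y,z,yaw deg
    return R.from_euler("ZY",[q[3],-7],degrees=True).as_matrix(), np.array(q[:3])
def tow(q,X):
    r,t=frame(q); return np.atleast_2d(X)@r.T+t
def fit(i,X,uv,W=None,floor=None,q0=(550,-100,28,-15)):
    def res(q):
        e=((proj(i,tow(q,X))-uv)).ravel()
        if floor is not None:
            r,t=frame(q); e=np.r_[e,((floor-t)@r)[:,2].clip(-5,5)*.3/np.sqrt(len(floor)/10)]
        return e
    return least_squares(res,q0,loss="soft_l1")
E
python3 - <<'E'
from h import *
z=np.load("top0.npz"); W=z["W"]; i=vision.camera_info("top")
X=np.array([[38.5,83,23],[38.5,-83,23],[73,0,14],[-79,0,14]])
c=np.array([[181,165],[497,256],[352,150],[274,452]]);uv=(c+.5)/5-.5+[280,180]
fl=[]
for a,b in [((220,210),(280,260)),((180,290),(270,350)),((370,250),(460,300)),((340,340),(420,390))]:
    s=W[180+a[1]//5:180+b[1]//5,280+a[0]//5:280+b[0]//5].reshape(-1,3); fl.append(s)
fl=np.vstack(fl); fl=fl[np.isfinite(fl[:,0])]
s=fit(i,X,uv,floor=fl); q=s.x; print(q.round(2),s.fun[:8].round(2), np.std(((fl-frame(q)[1])@frame(q)[0])[:,2]))
np.save("q0.npy",q)
for n,x in dict(peg=[-69,42,14],home=[59,42,8.4],pin=[38.5,83,19],crest=[40,42,0],mid=[0,42,0]).items(): print(n,tow(q,x).round(1))
print(manip.sense()["ee_rot"])
print(np.linalg.inv(np.r_[np.c_[manip.sense()["ee_rot"],manip.sense()["eef_pos"]],[[0,0,0,1]]])@vision.camera_info("wrist")["cam_to_world"])
E
```

```text
[564.94 -97.26  33.16 -14.67] [-0.46  0.89 -0.13  0.24  0.58  0.05  0.06 -2.74] 3.3828250131686386
peg [[507.7 -38.8  38.6]]
home [[631.2 -71.2  48.7]]
pin [[620.7 -26.1  56.7]]
crest [[614.  -66.7  38. ]]
mid [[575.6 -56.6  33.2]]
[[ 9.65150856e-01  2.61694019e-01 -2.55652169e-04]
 [ 2.61694050e-01 -9.65149223e-01  1.78919513e-03]
 [ 2.21479171e-04 -1.79374586e-03 -9.99998367e-01]]
[[-1.28035545e-04 -9.44969791e-01 -3.27157572e-01  8.39665783e+01]
 [ 9.99999864e-01 -2.86589796e-04  4.36435482e-04  5.37494481e-01]
 [-5.06178368e-04 -3.27157471e-01  9.44969699e-01 -1.41676891e+02]
 [ 0.00000000e+00  0.00000000e+00  0.00000000e+00  1.00000000e+00]]
```

```bash
r='{"tx":0.7,"ty":0.8,"tz":0,"yaw":0.208,"grip":1}'
python3 -m pendant '[{"tx":0.12,"ty":0.13,"tz":0.05,"yaw":0.035,"grip":1},{"tx":0.24,"ty":0.27,"tz":0.1,"yaw":0.07,"grip":1},{"tx":0.35,"ty":0.4,"tz":0.1,"yaw":0.105,"grip":1},{"tx":0.47,"ty":0.53,"tz":0.1,"yaw":0.14,"grip":1},{"tx":0.58,"ty":0.67,"tz":0.1,"yaw":0.175,"grip":1},{"tx":0.7,"ty":0.8,"tz":0.1,"yaw":0.208,"grip":1}]' && python3 -m pendant '[{"tx":0.12,"ty":0.13,"tz":0,"yaw":0.035,"grip":1},{"tx":0.24,"ty":0.27,"tz":0,"yaw":0.07,"grip":1},{"tx":0.35,"ty":0.4,"tz":0,"yaw":0.105,"grip":1},{"tx":0.47,"ty":0.53,"tz":0,"yaw":0.14,"grip":1},{"tx":0.58,"ty":0.67,"tz":0,"yaw":0.175,"grip":1},{"tx":0.7,"ty":0.8,"tz":0,"yaw":0.208,"grip":1}]'; python3 -c "
from h import *
print(manip.sense()['q'])"
```

```text
time_s: 0.6
eef_pos: [255.9, -433.5, 245.9]
ee_rot: [[0.603, 0.798, -0.0], [0.798, -0.603, 0.001], [0.001, -0.001, -1.0]]
force: [0.4, 0.3, -0.0]
finger_gap: 12.0
grasp_force: 0.0
time_s: 1.1
eef_pos: [360.8, -313.4, 245.9]
ee_rot: [[-0.006, 1.0, -0.001], [1.0, 0.006, 0.001], [0.001, -0.001, -1.0]]
force: [1.5, -0.7, -0.0]
finger_gap: -0.2
grasp_force: 0.0
[-4.85988091e+01  1.01429626e+01 -8.70081060e+00  7.12168433e+01
  5.46023266e-03  4.10503878e+01]
```

```bash

python3 -m pendant '[{"tx":0.11,"ty":0.13,"tz":0,"yaw":0.035,"grip":1},{"tx":0.22,"ty":0.27,"tz":0,"yaw":0.07,"grip":1},{"tx":0.33,"ty":0.4,"tz":0,"yaw":0.105,"grip":1},{"tx":0.43,"ty":0.53,"tz":0,"yaw":0.14,"grip":1},{"tx":0.54,"ty":0.67,"tz":0,"yaw":0.175,"grip":1},{"tx":0.65,"ty":0.8,"tz":0,"yaw":0.208,"grip":1}]' >/dev/null && python3 -m pendant '[{"tx":0.11,"ty":0.13,"tz":0,"yaw":0.035,"grip":1},{"tx":0.22,"ty":0.27,"tz":0,"yaw":0.07,"grip":1},{"tx":0.33,"ty":0.4,"tz":0,"yaw":0.105,"grip":1},{"tx":0.43,"ty":0.53,"tz":0,"yaw":0.14,"grip":1},{"tx":0.54,"ty":0.67,"tz":0,"yaw":0.175,"grip":1},{"tx":0.65,"ty":0.8,"tz":0,"yaw":0.21,"grip":1},{"tx":0.65,"ty":0.8,"tz":0,"yaw":0.21,"grip":1}]'; python3 - <<'E'
from h import *
print(manip.sense()['q'])
i,p,d=grab("wrist"); save("pics/w1.png",p); np.savez("w1.npz",W=cloud(i,d),p=p,T=i["cam_to_world"]); print(i["vertical_fov"],d[240,320])
q=np.load("q0.npy")
print(proj(i,tow(q,[[38.5,83,23],[38.5,-83,23],[73,0,14],[-79,0,14],[-69,42,14]])).round(0))
E
```

```text
time_s: 2.18
eef_pos: [557.4, -71.7, 245.5]
ee_rot: [[-0.969, 0.247, 0.0], [0.247, 0.969, 0.002], [0.0, 0.002, -1.0]]
force: [0.7, 0.1, 0.3]
finger_gap: -0.1
grasp_force: 0.0
[-13.85913964  19.90484625   4.23540675  74.34029714   0.11511385
   0.42393312]
62.219071517469686 371.0497
[[389. 273.]
 [202. 272.]
 [296. 306.]
 [295. 135.]
 [345. 148.]]
```

View pics/w1.png

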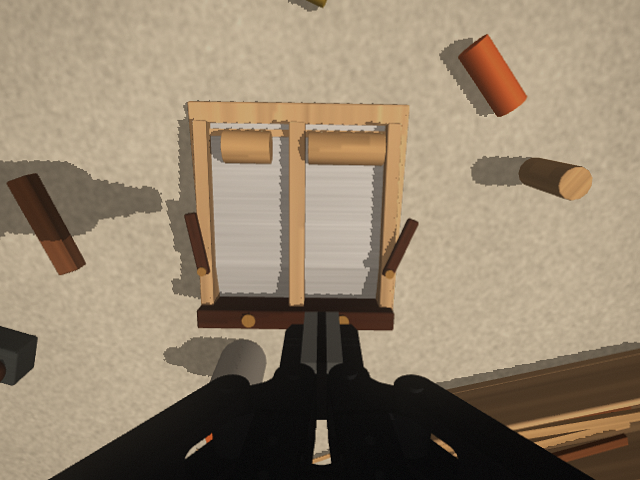

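The wrist view has downhill at the top. The long peg is at (345,148), the left keeper's pin at (390,273) and its tip at (415,221). The projected model matches within about 2 px. I'll refine with the floor depth and plan the path.

```bash
python3 - <<'E'
from h import *
z=np.load("w1.npz"); W=z["W"]; i=vision.camera_info("wrist"); i["cam_to_world"]=z["T"]
X=np.array([[38.5,83,23],[38.5,-83,23],[73,0,14],[-69,42,14]])
uv=np.array([[390,272],[204,271.5],[296.5,305],[345,148]])
fl=np.vstack([W[170:235,315:365].reshape(-1,3),W[170:235,225:270].reshape(-1,3)])
s=fit(i,X,uv,floor=fl,q0=np.load("q0.npy")); q=s.x; print(q.round(2),s.fun[:8].round(2))
r,t=frame(q); L=(fl-t)@r; print("floor z",np.median(L[:,2]),L[:,2].std(), np.polyfit(L[:,0],L[:,2],1))
def at(u,v): return ((np.nanmedian(W[v-2:v+3,u-2:u+3].reshape(-1,3),0)-t)@r).round(1)
for n,u,v in [("peg",345,148),("stop",320-100,318),("wallR",207,180),("keepmid",402,248),("mid",297,220)]: print(n,at(u,v))
# keeper angle
from scipy.optimize import minimize_scalar
pr=lambda th:proj(i,tow(q,[38.5-52*np.cos(.5-th),83+52*np.sin(.5-th),23]))[0]
for th in(0,.1,.2,.3): print(th,pr(th).round(1))
np.save("q1.npy",q)
for n,x in dict(above=[-112,42,10],start=[-100,42,10],end=[24,42,10]).items(): print(n,tow(q,x).round(1))
E
```

```text
Traceback (most recent call last):
  File "h.py", line 27, in fit
    return least_squares(res,q0,loss="soft_l1")
ValueError: Residuals are not finite in the initial point.
```

```bash
cat > m.py <<'E'
from h import *
z=np.load("w1.npz"); W=z["W"]; i=vision.camera_info("wrist"); i["cam_to_world"]=z["T"]
X=np.array([[38.5,83,23],[38.5,-83,23],[73,0,14],[-69,42,14]])
uv=np.array([[390,272],[204,271.5],[296.5,305],[345,148]])
fl=np.vstack([W[170:235,315:365].reshape(-1,3),W[170:235,225:270].reshape(-1,3)]); fl=fl[np.isfinite(fl[:,0])]
s=fit(i,X,uv,floor=fl,q0=np.load("q0.npy")); q=s.x; print(q.round(2),s.fun[:8].round(2))
r,t=frame(q); L=(fl-t)@r; print("floor z",np.median(L[:,2]),L[:,2].std(), np.polyfit(L[:,0],L[:,2],1))
def at(u,v): return ((np.nanmedian(W[v-2:v+3,u-2:u+3].reshape(-1,3),0)-t)@r).round(1)
for n,u,v in [("peg",345,148),("stop",320-100,318),("wallR",207,180),("keepmid",402,248),("mid",297,220)]: print(n,at(u,v))
pr=lambda th:proj(i,tow(q,[38.5-52*np.cos(.5-th),83+52*np.sin(.5-th),23]))[0]
for th in(0,.1,.2,.3): print(th,pr(th).round(1))
np.save("q1.npy",q)
for n,x in dict(above=[-112,42,10],start=[-100,42,10],end=[24,42,10]).items(): print(n,tow(q,x).round(1))
E
python3 m.py
```

```text
[565.39 -96.74  31.75 -14.53] [-0.16  0.14 -0.81 -0.04  0.92  0.18  0.13 -0.23]
floor z 0.2818026099492606 0.7780190099603511 [-0.00358153  0.20255325]
peg [-68.2  41.   28.1]
stop [ 80.3 -69.   28.2]
wallR [-41.3 -77.8  14. ]
keepmid [16.6 92.9 23. ]
mid [-6.7  0.3 14.3]
0 [420.7 221.3]
0.1 [415.4 218.7]
0.2 [409.9 216.6]
0.3 [404.1 215.1]
above [[467.1 -27.9  28. ]]
start [[478.7 -30.9  29.5]]
end [[597.8 -61.8  44.6]]
```

```bash
python3 - <<'E'
from h import *
s=manip.sense(); print(s["time_s"],np.round(s["eef_pos"],1),np.round(s["joint_velocities"],2), np.degrees(np.arctan2(s["ee_rot"][1][0],s["ee_rot"][0][0])))
W=np.load("w1.npz")["W"]; r,t=frame(np.load("q1.npy"))
for v in range(98,130,4): print(v,((W[v,330]-t)@r).round(1),W[v,330].round(1))
E
```

```text
2.2333 [556.2 -73.3 245.5] [-2.41 -1.32 -1.59  0.39 -1.23  1.1 ] 165.4538491713603
98 [-114.3   29.4  -17.4] [465.  -40.4   0.6]
102 [-111.2   29.5  -19.9] [468.3 -41.1  -1.5]
106 [-106.4   29.3  -10.2] [471.8 -42.2   8.7]
110 [-102.9   29.3  -10.3] [475.1 -43.    8.9]
114 [-99.5  29.4 -10.3] [478.4 -43.9   9.4]
118 [-96.1  29.4 -10.3] [481.7 -44.7   9.8]
122 [-92.7  29.4 -11.7] [485.  -45.5   8.8]
126 [-88.1  29.2   0.5] [488.  -46.5  21.5]
```

```bash

python3 -m pendant '[{"tx":-0.15,"ty":0.08,"tz":-0.1,"yaw":0,"grip":1},{"tx":-0.3,"ty":0.16,"tz":-0.3,"yaw":0,"grip":1},{"tx":-0.45,"ty":0.24,"tz":-0.5,"yaw":0,"grip":1},{"tx":-0.61,"ty":0.32,"tz":-0.7,"yaw":0,"grip":1},{"tx":-0.61,"ty":0.32,"tz":-0.9,"yaw":0,"grip":1}]' >/dev/null; python3 -m pendant '[{"tz":-0.14},{"tz":-0.28},{"tz":-0.42},{"tz":-0.55},{"tz":-0.55},{"tz":-0.55}]'
```

```text
invalid input at $[0]: expected keys tx, ty, tz, yaw, grip
```

```bash

python3 -m pendant '[{"tx":0,"ty":0,"tz":-0.14,"yaw":0,"grip":1},{"tx":0,"ty":0,"tz":-0.28,"yaw":0,"grip":1},{"tx":0,"ty":0,"tz":-0.42,"yaw":0,"grip":1},{"tx":0,"ty":0,"tz":-0.55,"yaw":0,"grip":1},{"tx":0,"ty":0,"tz":-0.55,"yaw":0,"grip":1},{"tx":0,"ty":0,"tz":-0.55,"yaw":0,"grip":1}]'; python3 -c "
from h import *
r,t=frame(np.load('q1.npy'));print((np.array(manip.sense()['eef_pos'])-t)@r)"
```

```text
time_s: 3.15
eef_pos: [462.1, -27.3, 28.2]
ee_rot: [[-0.967, 0.256, -0.003], [0.256, 0.967, 0.0], [0.003, -0.0, -1.0]]
force: [-0.1, 0.6, -0.6]
finger_gap: 0.1
grasp_force: 0.0
[-116.93260714   41.28270693   10.81194297]
```

```bash

python3 -m pendant '[{"tx":0.023,"ty":-0.006,"tz":0.003,"yaw":0,"grip":1},{"tx":0.046,"ty":-0.012,"tz":0.006,"yaw":0,"grip":1},{"tx":0.069,"ty":-0.018,"tz":0.009,"yaw":0,"grip":1},{"tx":0.092,"ty":-0.024,"tz":0.012,"yaw":0,"grip":1},{"tx":0.115,"ty":-0.03,"tz":0.015,"yaw":0,"grip":1},{"tx":0.138,"ty":-0.036,"tz":0.018,"yaw":0,"grip":1},{"tx":0.161,"ty":-0.042,"tz":0.02,"yaw":0,"grip":1},{"tx":0.184,"ty":-0.048,"tz":0.023,"yaw":0,"grip":1},{"tx":0.207,"ty":-0.054,"tz":0.026,"yaw":0,"grip":1},{"tx":0.231,"ty":-0.06,"tz":0.029,"yaw":0,"grip":1}]'; python3 - <<'E'
from h import *
r,t=frame(np.load('q1.npy'));print((np.array(manip.sense()['eef_pos'])-t)@r)
i,p,d=grab("wrist"); save("pics/w2.png",p)
E
```

```text
time_s: 3.98
eef_pos: [498.9, -36.0, 33.1]
ee_rot: [[-0.967, 0.254, -0.0], [0.254, 0.967, 0.0], [0.0, 0.0, -1.0]]
force: [-0.4, 0.6, -0.4]
finger_gap: -0.2
grasp_force: 0.1
[-78.85947016  42.08684573  11.07994977]
```

View pics/w2.png

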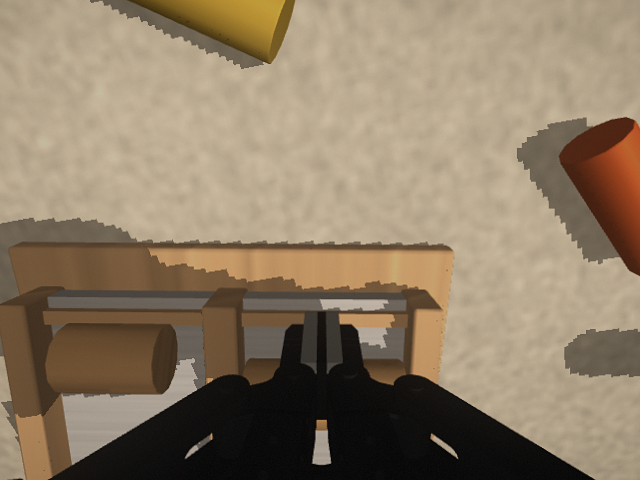

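The peg's rear edge is straight at row 360 and ahead of the fingers, so it is being pushed squarely. The fingers are centred in the left gutter, so I'll continue.

```bash

python3 -m pendant '[{"tx":0.023,"ty":-0.006,"tz":0.003,"yaw":0,"grip":1},{"tx":0.046,"ty":-0.012,"tz":0.006,"yaw":0,"grip":1},{"tx":0.069,"ty":-0.018,"tz":0.009,"yaw":0,"grip":1},{"tx":0.092,"ty":-0.024,"tz":0.012,"yaw":0,"grip":1},{"tx":0.115,"ty":-0.03,"tz":0.015,"yaw":0,"grip":1},{"tx":0.138,"ty":-0.036,"tz":0.018,"yaw":0,"grip":1},{"tx":0.161,"ty":-0.042,"tz":0.02,"yaw":0,"grip":1},{"tx":0.184,"ty":-0.048,"tz":0.023,"yaw":0,"grip":1},{"tx":0.207,"ty":-0.054,"tz":0.026,"yaw":0,"grip":1},{"tx":0.231,"ty":-0.06,"tz":0.029,"yaw":0,"grip":1}]' | grep force: ; 
python3 -m pendant '[{"tx":0.023,"ty":-0.006,"tz":0.003,"yaw":0,"grip":1},{"tx":0.046,"ty":-0.012,"tz":0.006,"yaw":0,"grip":1},{"tx":0.069,"ty":-0.018,"tz":0.009,"yaw":0,"grip":1},{"tx":0.092,"ty":-0.024,"tz":0.012,"yaw":0,"grip":1},{"tx":0.115,"ty":-0.03,"tz":0.015,"yaw":0,"grip":1},{"tx":0.138,"ty":-0.036,"tz":0.018,"yaw":0,"grip":1},{"tx":0.161,"ty":-0.042,"tz":0.02,"yaw":0,"grip":1},{"tx":0.184,"ty":-0.048,"tz":0.023,"yaw":0,"grip":1},{"tx":0.207,"ty":-0.054,"tz":0.026,"yaw":0,"grip":1},{"tx":0.231,"ty":-0.06,"tz":0.029,"yaw":0,"grip":1}]'; python3 -c "
from h import *
r,t=frame(np.load('q1.npy'));print((np.array(manip.sense()['eef_pos'])-t)@r)"
```

```text
force: [-0.2, 0.3, 0.5]
grasp_force: 0.1
time_s: 5.7
eef_pos: [568.3, -54.1, 41.9]
ee_rot: [[-0.967, 0.254, -0.0], [0.254, 0.967, 0.0], [0.0, 0.0, -1.0]]
force: [-0.0, 0.7, -0.5]
finger_gap: 0.2
grasp_force: 0.1
[-6.63037811 42.01194421 11.0358787 ]
```

```bash

python3 -m pendant '[{"tx":0.023,"ty":-0.006,"tz":0.003,"yaw":0,"grip":1},{"tx":0.046,"ty":-0.012,"tz":0.006,"yaw":0,"grip":1},{"tx":0.069,"ty":-0.018,"tz":0.009,"yaw":0,"grip":1},{"tx":0.092,"ty":-0.024,"tz":0.012,"yaw":0,"grip":1},{"tx":0.115,"ty":-0.03,"tz":0.015,"yaw":0,"grip":1},{"tx":0.138,"ty":-0.036,"tz":0.018,"yaw":0,"grip":1},{"tx":0.161,"ty":-0.042,"tz":0.02,"yaw":0,"grip":1},{"tx":0.184,"ty":-0.048,"tz":0.023,"yaw":0,"grip":1},{"tx":0.207,"ty":-0.054,"tz":0.026,"yaw":0,"grip":1},{"tx":0.231,"ty":-0.06,"tz":0.029,"yaw":0,"grip":1}]' | grep force: ; 
python3 -m pendant '[{"tx":0,"ty":0,"tz":0,"yaw":0,"grip":1},{"tx":0,"ty":0,"tz":0,"yaw":0,"grip":1},{"tx":0,"ty":0,"tz":0,"yaw":0,"grip":1},{"tx":0,"ty":0,"tz":0,"yaw":0,"grip":1}]'; python3 - <<'E'
from h import *
q=np.load('q1.npy');r,t=frame(q);print((np.array(manip.sense()['eef_pos'])-t)@r)
i,p,d=grab("side"); u,v=proj(i,tow(q,[40,42,10]))[0].astype(int); print(u,v)
save("pics/s2.png",cv2.resize(p[v-50:v+50,u-65:u+65],None,fx=6,fy=6,interpolation=cv2.INTER_CUBIC)[:600,:780])
E
```

```text
force: [-0.7, -0.2, -0.5]
grasp_force: 0.0
time_s: 6.87
eef_pos: [602.3, -62.9, 46.2]
ee_rot: [[-0.967, 0.254, -0.0], [0.254, 0.967, 0.0], [0.0, 0.0, -1.0]]
force: [-0.2, -0.1, 0.3]
finger_gap: 0.3
grasp_force: 0.0
[28.81949287 42.00746416 10.99666124]
322 237
```

View pics/s2.png

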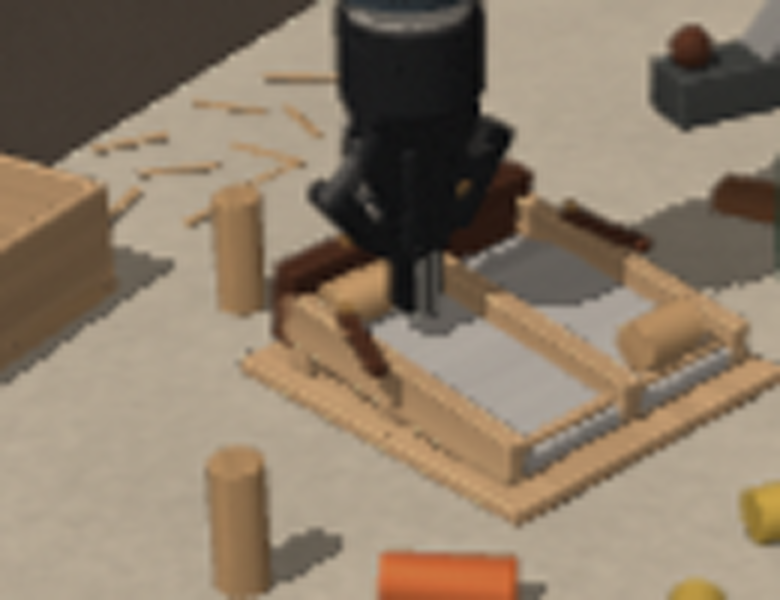

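The peg lies in the hollow against the stop, at crop (355,290), clear of the fingers. Next is the keeper.

```bash
python3 - <<'E'
from h import *
q=np.load('q1.npy')
c=np.array([602.6,-63,46.2])
for x in [(5,42,60),(0,132,60),(0,132,17.5),(0,110,17.5),(-1,70,17.5),(24,50,17.5)]:
    w=tow(q,x)[0]; print(x,w.round(1),((w-c)/150).round(3)); c=w
W=np.load("top0.npz")["W"]; print((W[230,253]-frame(q)[1])@frame(q)[0])
E
```

```text
(5, 42, 60) [573.7 -55.5  91.9] [-0.193  0.05   0.305]
(0, 132, 60) [591.4  32.9  91.3] [ 0.119  0.589 -0.004]
(0, 132, 17.5) [596.4  31.6  49.1] [ 0.033 -0.009 -0.281]
(0, 110, 17.5) [590.9  10.3  49.1] [-0.037 -0.142  0.   ]
(-1, 70, 17.5) [579.9 -28.2  49. ] [-0.073 -0.256 -0.001]
(24, 50, 17.5) [598.9 -53.8  52. ] [ 0.127 -0.171  0.02 ]
[-44.94816891 220.24337586  41.99611227]
```

```bash

python3 -m pendant '[{"tx":-0.1,"ty":0.026,"tz":0,"yaw":0,"grip":1},{"tx":-0.193,"ty":0.05,"tz":0.05,"yaw":0,"grip":1},{"tx":-0.193,"ty":0.05,"tz":0.2,"yaw":0,"grip":1},{"tx":-0.193,"ty":0.05,"tz":0.305,"yaw":0,"grip":1},{"tx":-0.16,"ty":0.2,"tz":0.305,"yaw":0,"grip":1},{"tx":-0.13,"ty":0.35,"tz":0.305,"yaw":0,"grip":1},{"tx":-0.1,"ty":0.5,"tz":0.305,"yaw":0,"grip":1},{"tx":-0.074,"ty":0.639,"tz":0.301,"yaw":0,"grip":1},{"tx":-0.074,"ty":0.639,"tz":0.301,"yaw":0,"grip":1}]' >/dev/null
python3 -m pendant '[{"tx":0.01,"ty":-0.003,"tz":-0.1,"yaw":0,"grip":1},{"tx":0.02,"ty":-0.006,"tz":-0.2,"yaw":0,"grip":1},{"tx":0.033,"ty":-0.009,"tz":-0.281,"yaw":0,"grip":1},{"tx":0.033,"ty":-0.009,"tz":-0.281,"yaw":0,"grip":1},{"tx":0.033,"ty":-0.009,"tz":-0.281,"yaw":0,"grip":1}]'; python3 - <<'E'
from h import *
q=np.load('q1.npy');r,t=frame(q);print((np.array(manip.sense()['eef_pos'])-t)@r)
E
```

```text
time_s: 8.08
eef_pos: [595.4, 31.2, 48.4]
ee_rot: [[-0.967, 0.254, -0.002], [0.254, 0.967, 0.0], [0.002, -0.0, -1.0]]
force: [0.2, 0.3, 0.6]
finger_gap: 0.1
grasp_force: 0.0
[ -0.98151418 131.34520201  16.90907015]
```

```bash

python3 -m pendant '[{"tx":-0.007,"ty":-0.028,"tz":0,"yaw":0,"grip":1},{"tx":-0.015,"ty":-0.057,"tz":0,"yaw":0,"grip":1},{"tx":-0.022,"ty":-0.085,"tz":0,"yaw":0,"grip":1},{"tx":-0.03,"ty":-0.114,"tz":0,"yaw":0,"grip":1},{"tx":-0.037,"ty":-0.142,"tz":0,"yaw":0,"grip":1},{"tx":-0.037,"ty":-0.142,"tz":0,"yaw":0,"grip":1}]' | grep -E "time|force:"
python3 -m pendant '[{"tx":-0.007,"ty":-0.026,"tz":0,"yaw":0,"grip":1},{"tx":-0.015,"ty":-0.051,"tz":0,"yaw":0,"grip":1},{"tx":-0.022,"ty":-0.077,"tz":0,"yaw":0,"grip":1},{"tx":-0.029,"ty":-0.102,"tz":0,"yaw":0,"grip":1},{"tx":-0.037,"ty":-0.128,"tz":0,"yaw":0,"grip":1},{"tx":-0.044,"ty":-0.154,"tz":0,"yaw":0,"grip":1},{"tx":-0.051,"ty":-0.179,"tz":0,"yaw":0,"grip":1},{"tx":-0.058,"ty":-0.205,"tz":0,"yaw":0,"grip":1},{"tx":-0.066,"ty":-0.23,"tz":0,"yaw":0,"grip":1},{"tx":-0.073,"ty":-0.256,"tz":0,"yaw":0,"grip":1}]'; python3 - <<'E'
from h import *
q=np.load('q1.npy');r,t=frame(q);print((np.array(manip.sense()['eef_pos'])-t)@r)
i,p,d=grab("side"); u,v=proj(i,tow(q,[40,42,10]))[0].astype(int); print(u,v)
save("pics/s3.png",cv2.resize(p[v-50:v+50,u-65:u+65],None,fx=6,fy=6,interpolation=cv2.INTER_CUBIC)[:600,:780])
E
```

```text
time_s: 8.58
force: [0.0, -0.2, 1.3]
grasp_force: 0.7
time_s: 9.42
eef_pos: [580.4, -28.5, 49.4]
ee_rot: [[-0.967, 0.254, 0.001], [0.254, 0.967, 0.0], [-0.001, 0.0, -1.0]]
force: [1.4, 2.0, 3.0]
finger_gap: 0.4
grasp_force: 1.5
[-0.40639037 69.78260816 17.83338516]
322 237
```

View pics/s3.png

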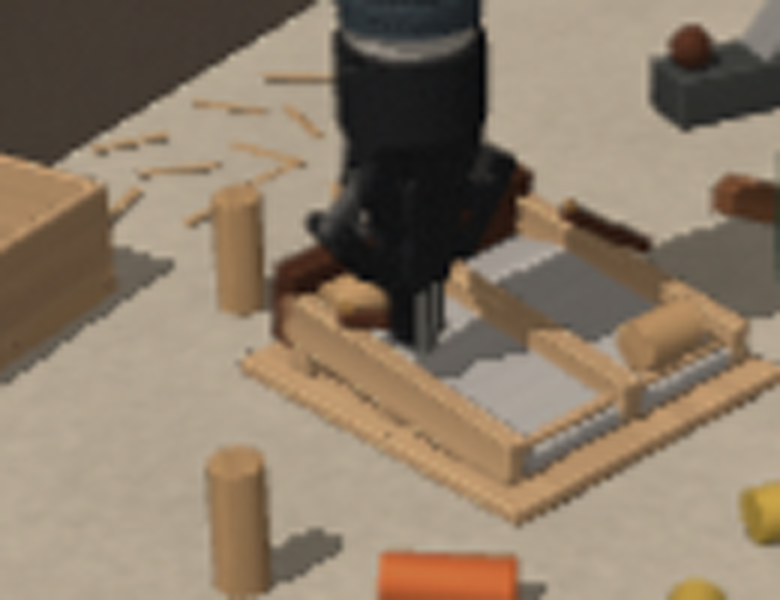

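The keeper, at (365,315), is swinging in ahead of the fingers. Now the final push.

```bash

python3 -m pendant '[{"tx":0.016,"ty":-0.021,"tz":0.003,"yaw":0,"grip":1},{"tx":0.032,"ty":-0.043,"tz":0.005,"yaw":0,"grip":1},{"tx":0.048,"ty":-0.064,"tz":0.008,"yaw":0,"grip":1},{"tx":0.064,"ty":-0.085,"tz":0.01,"yaw":0,"grip":1},{"tx":0.079,"ty":-0.107,"tz":0.013,"yaw":0,"grip":1},{"tx":0.095,"ty":-0.128,"tz":0.015,"yaw":0,"grip":1},{"tx":0.111,"ty":-0.15,"tz":0.018,"yaw":0,"grip":1},{"tx":0.127,"ty":-0.171,"tz":0.02,"yaw":0,"grip":1},{"tx":0.127,"ty":-0.171,"tz":0.02,"yaw":0,"grip":1},{"tx":0.127,"ty":-0.171,"tz":0.02,"yaw":0,"grip":1}]'; python3 - <<'E'
from h import *
q=np.load('q1.npy');r,t=frame(q);print((np.array(manip.sense()['eef_pos'])-t)@r)
E
```

```text
time_s: 10.3
eef_pos: [597.8, -53.4, 51.6]
ee_rot: [[-0.967, 0.254, -0.002], [0.254, 0.967, 0.001], [0.003, 0.001, -1.0]]
force: [-3.1, 2.3, 0.3]
finger_gap: -0.2
grasp_force: 1.9
[22.81714648 50.09816003 17.24985965]
```

```bash

python3 -m pendant '[{"tx":0.01,"ty":-0.003,"tz":0.001,"yaw":0,"grip":1},{"tx":0.02,"ty":-0.005,"tz":0.002,"yaw":0,"grip":1},{"tx":0.02,"ty":-0.005,"tz":0.002,"yaw":0,"grip":1},{"tx":0.02,"ty":-0.005,"tz":0.002,"yaw":0,"grip":1}]'; python3 - <<'E'
from h import *
q=np.load('q1.npy');r,t=frame(q);print((np.array(manip.sense()['eef_pos'])-t)@r)
E
```

```text
time_s: 10.63
eef_pos: [598.1, -53.5, 51.5]
ee_rot: [[-0.967, 0.253, -0.007], [0.253, 0.967, 0.002], [0.007, -0.0, -1.0]]
force: [-9.7, 3.1, 4.0]
finger_gap: 0.1
grasp_force: 4.8
[23.09808116 50.12272302 17.10150246]
```

It is on the end stop: the force rose and the bar didn't move. Backing off and checking.

```bash

python3 -m pendant '[{"tx":-0.05,"ty":0.013,"tz":0,"yaw":0,"grip":1},{"tx":-0.1,"ty":0.026,"tz":0,"yaw":0,"grip":1},{"tx":-0.18,"ty":0.047,"tz":0.02,"yaw":0,"grip":1},{"tx":-0.25,"ty":0.03,"tz":0.2,"yaw":0,"grip":1},{"tx":-0.28,"ty":0,"tz":0.4,"yaw":0,"grip":1},{"tx":-0.3,"ty":-0.05,"tz":0.6,"yaw":0,"grip":1},{"tx":-0.3,"ty":-0.1,"tz":0.8,"yaw":0,"grip":1},{"tx":-0.3,"ty":-0.13,"tz":1,"yaw":0,"grip":1}]' >/dev/null;python3 -m pendant '[{"tx":0,"ty":0,"tz":0.2,"yaw":0,"grip":1},{"tx":0,"ty":0,"tz":0.3,"yaw":0,"grip":1},{"tx":0,"ty":0,"tz":0.3,"yaw":0,"grip":1},{"tx":0,"ty":0,"tz":0.3,"yaw":0,"grip":1},{"tx":0,"ty":0,"tz":0.3,"yaw":0,"grip":1}]'; python3 - <<'E'
from h import *
i,p,d=grab("wrist"); save("pics/w4.png",p); W=cloud(i,d); q=np.load('q1.npy'); r,t=frame(q)
print(proj(i,tow(q,[[38.5,83,23],[38.5,31,23],[59,42,22.4]])).round(1))
for u,v in proj(i,tow(q,[[38.5,50,23],[59,60,22.4],[59,42,22.4],[59,20,22.4]])).astype(int): print(u,v,((W[v,u]-t)@r).round(1))
E
```

```text
time_s: 11.72
eef_pos: [556.7, -74.2, 246.6]
ee_rot: [[-0.967, 0.254, -0.0], [0.254, 0.967, -0.0], [0.0, -0.0, -1.0]]
force: [-1.0, 0.1, -0.3]
finger_gap: 0.1
grasp_force: 0.0
[[393.4 271.3]
 [335.1 271.4]
 [347.2 293.2]]
356 271 [38.3 49.7 22.5]
367 293 [58.8 59.9 22.6]
347 293 [58.9 41.9 22.2]
322 293 [58.9 19.2 22.2]
```

View pics/w4.png

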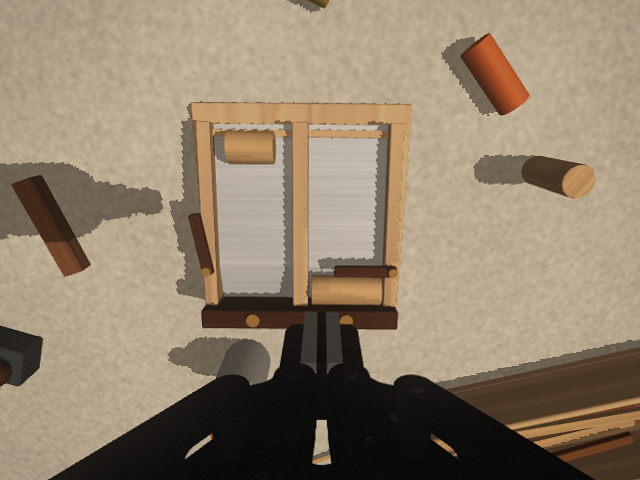

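The long peg is home against the stop at (347,292) and the left keeper lies straight across behind it, (335–395,271). The short peg, the right keeper and the other things in this view haven't moved.

```bash
python3 -c "
from h import *
print(manip.close_job())"
```

```text
the job is handed in; nothing more can be done
None
```

The long peg is home in the left gutter's hollow, its keeper is pushed in to the end stop behind it, and the job was handed in at about 12 s of the 43 s; the final wrist view shows nothing else disturbed.

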